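# Check second-hand serving tongs against gap marks

## Robot

A 6-joint arm with a two-finger parallel gripper is mounted at the origin on the work surface. World frame = base frame: x ahead of the robot, y to its left, z up, the work surface at z = 0. Lengths are in mm, angles in rad, forces in N, time in s.
With the tool pointing down it reaches from about 350 to 850 mm from the base axis. Payload 8.1 kg.
Tool frame: the origin (TCP) lies midway between the tips of the shut fingers; the grasp point (between the pads) lies env.grasp_offset behind it (env.grasp_offset is the distance from the TCP to the grasp point, in mm); z points along the fingers, y is the line along which they close (so a half turn about z gives the same grasp; the last joint's range is limited). The gripper opens to 93 mm and grips with 3 to 60 N. Pads are 15 mm wide; open, the fingers measure 128 mm over their backs; the gripper's body (75 mm by 188 mm) begins 65 mm behind the grasp point.
Start: joints at [-1.276, 0.13, 1.488, -0, 1.523, -0.085], TCP at [222.461, -557.24, 218.635] pointing down, gripper open.
Joint ranges: [-2.96, 2.96], [-0.89, 2.26], [0.02, 2.5], [-1.34, 4.48], [0, 2.73], [-2.66, 2.66]. Speed limits (rad/s): [2.39, 2.39, 2.79, 3.14, 3.14, 3.14].

## Interface

Orientations are given as a 3x3 rotation matrix whose columns are the frame's x, y, z axes.
In Python, from cell import env gives the robot as it stands. The module is installed in compiled form; this text tells all that it offers.
- The arm moves only by the tool arm_command, never from a script. Its argument "targets" is a list of rows, each a list of 5 numbers: the finger opening in m, from 0 to 0.093, then the shift along the tool's x, y, z in a scale on which 1.0 is 1000 mm, then the turn about the tool's z in parts of the range, where 1.0 means 180 degrees. A call has 1 to 12 rows; each row is the pose to reach, as a shift and turn from the pose commanded when the call began, along the tool's axes at that moment; what a row does not reach only later rows make up. A row lasts 1/12 s, in which the tool goes at most 41.7 mm and 7.16 degrees, less where a joint would pass 70% of its speed; a pose out of reach is approached as far as the arm can. No shift or turn number may pass 1 either way. A call with a gripper value outside its range is refused whole. The fingers move at their own pace and stop on an object; the grip force is fixed at half the most. Time passes only in rows, so rows that repeat a pose let the fingers close. It gives the time, the measured TCP pose, the force, the opening and the grip force at its end, in the units of the state.
- env.read_state(): the state, without advancing time (a new reading comes with each control period).
- env.grab_frame(name): name is "scene" or "top" or "wrist"; returns a dict with "pixels" (420x560x3 uint8, red, green, blue), "camera_matrix" (3x3 intrinsics, pixels), "rvec" (rotation vector, rad) and "tvec" (3), from world to camera coordinates, as OpenCV has them; the wrist camera has in their place "mount" (4x4, takes a point from camera to tool coordinates, whose origin is the TCP and whose axes are the flange's). Camera axes: x right, y down, z forward; pixel columns grow to the right and rows downward; lengths in mm; the calibration is good to about 2 mm. A picture is of the moment at which its call begins: read the wrist's pose just before it. There is no depth.
- env.hand_in(): hands the job in; it is judged then, once.
The state is a dict: "time": time; "q": joint angles; "dq": joint speeds; "joint_efforts": joint torques, N m; "tool_pos": TCP position; "tool_rot": TCP orientation; "ft_force": force on the tool from outside, world axes, zero at the start; "wrist_torque": the same for the moment, N m; "width": opening from 0.0 (shut) to 1.0 (fully open); "finger_force": force on a finger pad.
Only numpy, scipy, OpenCV 4.12 (cv2) and the standard library are available. Lean on these libraries where they do the work, as an engineer would, in place of code of your own. Each camera call takes 0.05 s, during which the arm holds its last target. There are 200 camera calls.

## Task

Lay the marked straightedge flat on the table with its long edge flush against the front edge of the tongs stand, with its two marks centred under the tongs, and let go of it. Then squeeze the sprung tongs between the fingers until each tip stands over its mark, and finish still holding that gap steady, fingers on the tongs and the straightedge still flush. Do not crush the tongs shut, and leave the crockery and other goods where they stand.

Things in the scene. Friction and masses are not known exactly. Their poses are not given: they have to be found in the camera images.
- holder: Tongs stand, fixed: wooden foot 150 (x) x 110 (y) x 16 mm high, with a clamp block at its rear (x +43 to +76, y +-30, 68 high, screw to 91) that grips the bow of the tongs. Origin: centre of the foot's underside. x points from the tongs' tips to the clamp; the tongs reach out above the foot along -x, mirror-wise about the x axis, and past the foot's front face (x = -75, on the robot's side).
- front_edge (a point): middle of the stand's straight front face (110 mm wide, 16 high), against which the straightedge's long edge is to lie; 8 mm above the table
- squeeze (a point): point midway between the tongs' thumb plates, 48 mm above the table, 45 mm on the tip side of the stand's origin: squeeze here from above, fingers closing along the stand's y. Outside width here about 53 mm when open, about 31 mm when the tips are at the marks; 1 mm less width brings the tips about 1.5 mm closer
- tong_l: left (+y of the stand) flat steel tongs arm, 5 mm thick, 40 to 56 mm above the table (thumb plate 37 to 59), 147 long; origin on its fixed hinge (stand x +50, y +8) at table height, -x runs to the tip. Sprung open, about 3 N at the thumb plate at rest, 7 N at the marks: grip with 15 N or more and set the gap by the finger opening. The two arms move independently.
- tong_r: right (-y) tongs arm, mirror image of tong_l, hinge at stand y -8
- tip_l (a point): centre of the lower end of the left arm's prong, a 6 x 6 mm bar bent straight down to 20 mm above the table, 20 mm in front of the stand's front face; open, the two tip points are 64 mm apart (30 at the marks)
- tip_r (a point): the same on the right arm
- straightedge: loose aluminium straightedge, 150 g, flat before the stand: 40 mm wide (x), 190 long (y -140 to +50), 6 thick, with a dark wooden grip rib (x +-7, y -137 to -87, top 34 above the table). Origin: underside, midway between its marks and across its width. Laid right it is at x -95, y 0 of the stand, axes parallel, +x edge on the front face; slide it in from the front, under the prongs.
- mark_l (a point): middle of the left dark line across the straightedge's top face, at y = +15 mm; the two lines are 30 mm apart
- mark_r (a point): middle of the right dark line, at y = -15 mm
- grip (a point): centre of the straightedge's grip rib (14 mm thick, pinch it across x from above), at y = -112 mm, 24 mm above its underside
- cup: bystander, to be left alone: white china cup, rim radius 35, 60 high, near the stand's left side (mm); origin at its underside
- bowl: bystander, to be left alone: green glass bowl, rim radius 55, 50 high, near the stand's right side (mm); origin at its underside
- saucer: bystander, to be left alone: white saucer, radius 70, 18 high (mm); origin at its underside
- spoon: bystander, to be left alone: steel spoon 160 long, lying on the table (mm)
- jar: bystander, to be left alone: white jar with wooden lid, radius 32, 80 high (mm); origin at its underside
- candlestick: bystander, to be left alone: dark metal candlestick, foot radius 50, 190 high (mm); origin at its underside
- teapot: bystander, to be left alone: brown teapot, radius 64, 118 high, spout and handle reach 105 to either side (mm); origin at its underside
There are look-alikes about, which are no part of the job. There is more than one size of the straightedge; the one meant has the size given above.

How it is judged (in metres and radians):
On the way:
1. the straightedge lies flat and flush against the stand's front edge, its marks centred under the tongs, and is let go (x of straightedge in the frame of holder between -0.0985 and -0.0925 m and y of straightedge in the frame of holder between -0.006 and 0.006 m and angle between the y axis of straightedge and the y axis of holder, either way round below 0.035 rad and height (world z) of straightedge below 0.004 m and angle between straightedge's own z axis and vertical below 0.03 rad and contact force between the fingers and straightedge below 0.1 N), for 0.3 s.
At the end, for the whole second after the job is handed in: Straightedge flat, released, flush with the stand's front edge within 3 mm and 2 degrees, marks centred within 6 mm; fingers press both tongs arms (over 1 N each) and hold them still, tips 30 mm apart within 4 mm, each within 5 mm of its mark along the straightedge (all of step 1 and distance between tip_l and tip_r between 0.026 and 0.034 m and ((y of tip_l in the frame of mark_l between -0.005 and 0.005 m and y of tip_r in the frame of mark_r between -0.005 and 0.005 m) or (y of tip_l in the frame of mark_r between -0.005 and 0.005 m and y of tip_r in the frame of mark_l between -0.005 and 0.005 m)) and contact force between the fingers and tong_l above 1 N and contact force between the fingers and tong_r above 1 N and angular speed of each of tong_l, tong_r below 0.1 rad/s); the arm keeps its last pose, push and grip.
It fails at once if crockery or other goods moved by more than 30 mm (distance of any of cup, bowl, saucer, spoon, jar, candlestick, teapot from where it was at the start of the episode above 0.03 m).
It fails at once if crockery or other goods knocked over (angle between any of cup, bowl, saucer, jar, candlestick, teapot's own z axis and vertical above 0.5 rad).
It fails at once if the tongs are crushed: tips closer than 15 mm (distance between tip_l and tip_r below 0.015 m).
It also fails if it takes over 51 s, if anything falls off the work surface, if the arm or the gripper's body presses on something with over 40 N, if the wrist force passes 120 N, or if a joint passes its speed limit or range.

## Working session

There is one attempt and no reset: what is moved stays moved. The work goes in short steps, Python scripts to look and compute and a tool call to move; the robot and the scene stay as the last step left them, time stands still between calls to the robot, and variables do not carry over. Pictures are saved under pics/ and viewed, at most 10 in all, crops included, and the job is handed in when it is done.

Besides the shell and the picture viewer there is one more tool, called as a command line: name --pt "numbers of a row" for each row, then --argument value for the rest. arm_command: Moves the arm, as the interface text tells. Its arguments: {"type":"object","properties":{"targets":{"type":"array","items":{"type":"array","items":{"type":"number"}}}},"required":["targets"]}

```bash
mkdir -p pics
cat > h.py <<'E'
import numpy as np, cv2
from cell import env
def grab(n,f=None):
    s=env.read_state(); g=env.grab_frame(n)
    K=np.array(g["camera_matrix"],float)
    if "mount" in g:
        T=np.eye(4);T[:3,:3]=s["tool_rot"];T[:3,3]=s["tool_pos"];M=T@np.array(g["mount"]);R=M[:3,:3].T;c=M[:3,3]
    else:
        R=cv2.Rodrigues(np.array(g["rvec"],float))[0];c=-R.T@np.array(g["tvec"],float).ravel()
    if f: cv2.imwrite(f,g["pixels"][:,:,::-1])
    return dict(im=g["pixels"],K=K,R=R,c=c)
def ray(v,uv,z):
    uv=np.atleast_2d(np.array(uv,float)); d=(np.linalg.inv(v["K"])@np.c_[uv,np.ones(len(uv))].T).T@v["R"]
    return v["c"]+d*((z-v["c"][2])/d[:,2])[:,None]
def proj(v,p):
    q=(np.atleast_2d(p)-v["c"])@v["R"].T@v["K"].T; return q[:,:2]/q[:,2:]
E
python3 - <<'E'
from h import *
s=env.read_state();print(s["time"],s["tool_rot"],env.grasp_offset)
for n in("top","scene"):
    v=grab(n,f"pics/{n}0.png");print(n,v["c"])
    np.savez(f"{n}0.npz",**v)
E
```

```text
0.0 [[ 9.28738174e-01  3.70735930e-01 -5.23906917e-04]
 [ 3.70736270e-01 -9.28736601e-01  1.71594905e-03]
 [ 1.49592438e-04 -1.78789868e-03 -9.99998391e-01]] 18.8
top [ 461.72255753  -15.35353666 1321.50074926]
scene [ 942.59164147  437.78172325 1006.2359534 ]
```

View pics/top0.png

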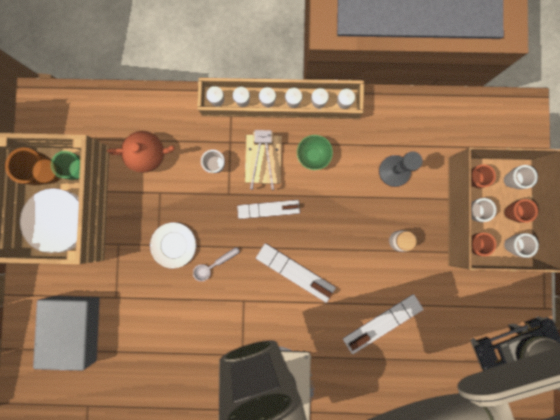

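View pics/scene0.png

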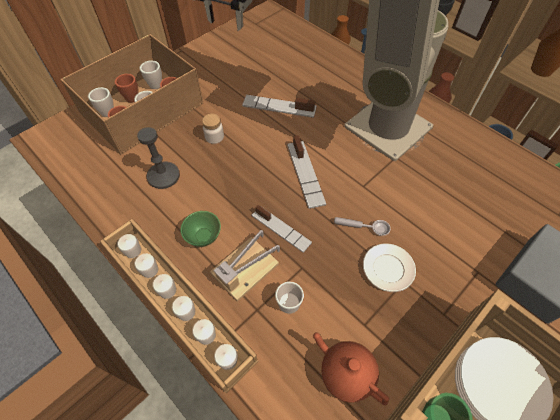

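The top view shows three straightedges, at px (268,209) short, (296,273) and (383,324). The stand is at (263,158). I'll measure all of them.

Run:
```python
from h import *
v=dict(np.load("top0.npz")); im=v["im"]; hsv=cv2.cvtColor(im,cv2.COLOR_RGB2HSV)
print("up/left", ray(v,[[280,210],[280,110],[180,210]],0).round(0).tolist())
for n,c,hw in(("S",(268,209),45),("A",(296,273),55),("B",(383,324),55)):
    roi=np.zeros(im.shape[:2],np.uint8);roi[c[1]-40:c[1]+40,c[0]-hw:c[0]+hw]=255
    m=cv2.inRange(hsv,(0,0,120),(180,60,255))&roi
    k,l,st,ce=cv2.connectedComponentsWithStats(cv2.morphologyEx(m,cv2.MORPH_CLOSE,np.ones((5,5))))
    i=[j for j in range(1,k) if st[j,4]>100]
    i=min(i,key=lambda j:np.hypot(*(ce[j]-c)))
    pts=np.argwhere(l==i)[:,::-1]
    w=ray(v,pts,6)[:,:2].astype(np.float32); r=cv2.minAreaRect(w); print(n,len(pts),r)
# stand yellow
m=cv2.inRange(hsv,(15,40,150),(35,200,255)); roi=np.zeros_like(m);roi[125:200,235:295]=255;m&=roi
p=np.argwhere(m)[:,::-1]; print("stand",len(p),cv2.minAreaRect(ray(v,p,16)[:,:2].astype(np.float32)))
a=im[125:195,225:315];b=im[235:355,245:430]
a=cv2.resize(a,None,fx=4.3,fy=4.3,interpolation=2); b=cv2.resize(b,None,fx=4.3,fy=4.3,interpolation=2)
a=cv2.copyMakeBorder(a,0,0,0,b.shape[1]-a.shape[1],0) if a.shape[1]<b.shape[1] else a
c=np.vstack([a,b]); c=cv2.resize(c,None,fx=.73,fy=.73,interpolation=cv2.INTER_AREA);print(c.shape)
cv2.imwrite("pics/crop.png",c[:,:,::-1])
```

```text
up/left [[540.0, -6.0, 0.0], [859.0, 2.0, 0.0], [533.0, 309.0, 0.0]]
S 871 ((542.2699584960938, 31.679725646972656), (44.337005615234375, 192.71971130371094), 6.296013355255127)
A 1402 ((347.6869812011719, -57.043556213378906), (258.81689453125, 57.373191833496094), 59.13024139404297)
B 1380 ((198.7656707763672, -327.951416015625), (57.748294830322266, 259.8453674316406), 33.465518951416016)
stand 1543 ((700.4022827148438, 52.45309066772461), (116.66130828857422, 162.13368225097656), 88.80276489257812)
(596, 581, 3)
```

View pics/crop.png

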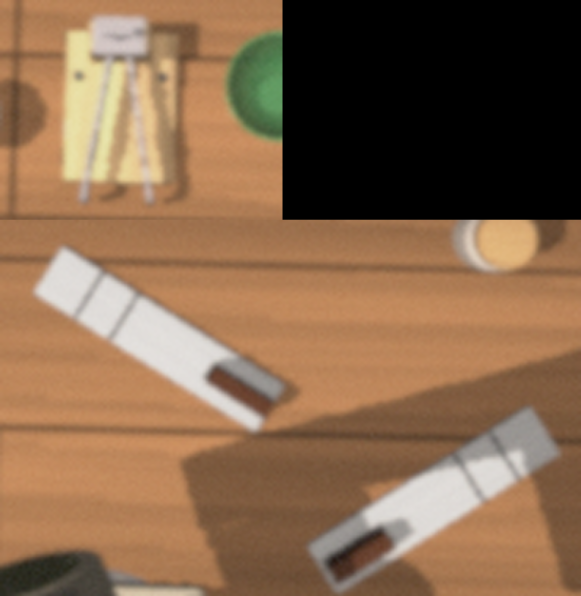

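Crop: stand and tongs at the top. Below are A and B, both about 250 mm long, so they are look-alikes. Straightedge S at (268,209) measures 193x44 mm with pixel bleed, which fits 190x40. Its grip rib is at the right (-y). Next I move over it, and I'll confirm S in a wrist crop.

Careful with the scale: turns go in shares of 180 degrees. That gives: -74 degrees is -0.4111.

arm_command --pt "0.06 0.465 -0.414 -0.08 -0.4111" --pt "0.06 0.465 -0.414 -0.08 -0.4111" --pt "0.06 0.465 -0.414 -0.08 -0.4111" --pt "0.06 0.465 -0.414 -0.08 -0.4111" --pt "0.06 0.465 -0.414 -0.08 -0.4111" --pt "0.06 0.465 -0.414 -0.08 -0.4111" --pt "0.06 0.465 -0.414 -0.08 -0.4111" --pt "0.06 0.465 -0.414 -0.08 -0.4111" --pt "0.06 0.465 -0.414 -0.08 -0.4111" --pt "0.06 0.465 -0.414 -0.08 -0.4111" --pt "0.06 0.465 -0.414 -0.08 -0.4111" --pt "0.06 0.465 -0.414 -0.08 -0.4111"

```text
time: 1.1
tool_pos: [444.4, -111.6, 282.5]
tool_rot: [[-0.104, 0.995, 0.0], [0.995, 0.104, -0.0], [-0.0, -0.0, -1.0]]
ft_force: [1.0, -0.2, 0.4]
width: 0.646
finger_force: 0.0
```

arm_command --pt "0.06 0.12 0.11 -0.02 0" --pt "0.06 0.12 0.11 -0.02 0" --pt "0.06 0.12 0.11 -0.02 0" --pt "0.06 0.12 0.11 -0.02 0" --pt "0.06 0.12 0.11 -0.02 0" --pt "0.06 0.12 0.11 -0.02 0" --pt "0.06 0.12 0.11 -0.02 0"

```text
time: 1.68
tool_pos: [541.2, 16.7, 301.6]
tool_rot: [[-0.101, 0.995, -0.002], [0.995, 0.101, -0.0], [-0.0, -0.002, -1.0]]
ft_force: [-0.3, 0.4, 0.2]
width: 0.642
finger_force: 0.0
```

Run:
```python
from h import *
v=grab("wrist","pics/w1.png");np.savez("w1.npz",**v);s=env.read_state()
print(s["tool_pos"],s["tool_rot"][:2],v["c"],v["R"].round(2))
```

```text
[541.0357142   16.12250208 301.86193899] [[-9.99545722e-02  9.94991398e-01 -1.09636850e-03]
 [ 9.94991981e-01  9.99542868e-02 -3.12299093e-04]] [534.332228    93.90279701 468.07601595] [[ 0.99  0.1  -0.  ]
 [ 0.1  -0.95  0.28]
 [ 0.03 -0.28 -0.96]]
```

View pics/w1.png

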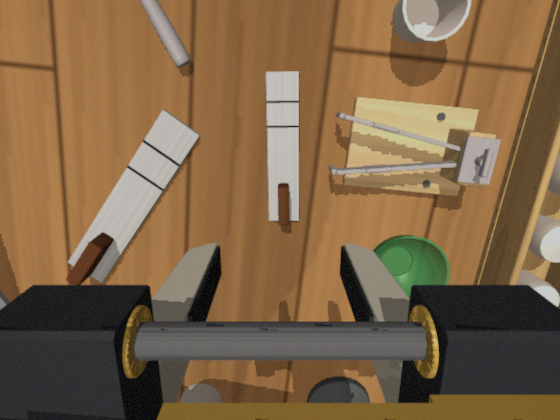

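The wrist view shows the short straightedge at (283,147), lines at (283,101) and (283,127), rib at (284,203), beside the longer look-alike at (135,195). The stand's front edge runs (357,99) to (346,188). Now the exact measurements.

```bash
cat > meas.py <<'E'
from h import *
def mask(v,lo,hi,box):
    hsv=cv2.cvtColor(v["im"],cv2.COLOR_RGB2HSV);m=cv2.inRange(hsv,lo,hi);r=np.zeros_like(m);x0,y0,x1,y1=box;r[y0:y1,x0:x1]=255
    return m&r
def hull_px(m):
    k,l,st,ce=cv2.connectedComponentsWithStats(cv2.morphologyEx(m,cv2.MORPH_CLOSE,np.ones((9,9))))
    i=1+np.argmax(st[1:,4]);return np.argwhere(l==i)[:,::-1]
def rect(v,p,z):
    (c,s,a)=cv2.minAreaRect(ray(v,p,z)[:,:2].astype(np.float32)); return np.array(c),s,a
E
python3 - <<'E'
from meas import *
v=dict(np.load("w1.npz"))
p=hull_px(mask(v,(0,0,130),(180,50,255),(255,60,312,235)));print("S",len(p),rect(v,p,6), p.min(0),p.max(0))
rib=mask(v,(0,80,20),(15,255,130),(270,170,300,235));q=np.argwhere(rib)[:,::-1];print("rib",len(q),q.min(0),q.max(0),rect(v,q,34))
g=cv2.cvtColor(v["im"],cv2.COLOR_RGB2GRAY)
col=g[75:185,272:278].mean(1);print("dark rows left",[(75+i,int(c)) for i,c in enumerate(col) if c<110])
col=g[75:185,290:296].mean(1);print("dark rows right",[(75+i,int(c)) for i,c in enumerate(col) if c<110])
y=mask(v,(18,70,150),(35,255,255),(335,90,485,200)); p=hull_px(y);print("stand",rect(v,p,16))
# front edge: first yellow pixel per row
P=[]
for r in list(range(103,112))+list(range(128,160))+list(range(178,186)):
    c=np.where(y[r]>0)[0]
    if len(c):P.append((c[0],r))
W=ray(v,P,16)[:,:2]; print(P[::6]); print(cv2.fitLine(W.astype(np.float32),cv2.DIST_HUBER,0,.01,.01).ravel())
print("foot corners if hand-picked:",ray(v,[[357,99],[476,107],[344,184]],16).round(1).tolist())
print("tips tops z56:",ray(v,[[340,117],[333,170]],53).round(1).tolist(),"clamp",ray(v,[[467,135],[498,138],[493,184],[460,181]],68).round(1).tolist())
E
```

```text
S 4336 (array([542.76123047,  29.45685577]), (40.192832946777344, 189.91294860839844), 6.646038055419922) [266  71] [298 220]
rib 544 [271 184] [299 233] (array([556.09887695, -40.20778656]), (63.73787307739258, 34.06023406982422), 84.74813079833984)
dark rows left [(101, 90), (102, 97), (126, 65)]
dark rows right [(101, 66), (126, 34)]
stand (array([712.46948242,  49.75931549]), (176.41983032226562, 109.54930114746094), 0.39949432015419006)
[(np.int64(356), 103), (np.int64(355), 109), (np.int64(351), 131), (np.int64(352), 137), (np.int64(350), 143), (np.int64(349), 149), (np.int64(348), 155), (np.int64(361), 179), (np.int64(394), 185)]
[ 1.3457206e-02 -9.9990946e-01  6.2556842e+02  4.8455151e+01]
foot corners if hand-picked: [[625.6, 100.7, 16.0], [770.0, 106.2, 16.0], [625.9, -4.6, 16.0]]
tips tops z56: [[602.3, 79.1, 53.0], [603.1, 18.7, 53.0]] clamp [[740.6, 74.8, 68.0], [775.2, 75.1, 68.0], [783.5, 24.0, 68.0], [745.5, 23.6, 68.0]]
```

To row units: -0.9 degrees is -0.005.

arm_command --pt "0.04 -0.054 0.004 0.23 -0.005" --pt "0.04 -0.054 0.004 0.23 -0.005" --pt "0.04 -0.054 0.004 0.23 -0.005" --pt "0.04 -0.054 0.004 0.23 -0.005" --pt "0.04 -0.054 0.004 0.23 -0.005" --pt "0.04 -0.054 0.004 0.23 -0.005" --pt "0.04 -0.054 0.004 0.23 -0.005" --pt "0.04 -0.054 0.004 0.23 -0.005" --pt "0.04 -0.054 0.004 0.23 -0.005" --pt "0.04 -0.054 0.004 0.23 -0.005"

```text
time: 2.57
tool_pos: [553.1, -36.9, 75.8]
tool_rot: [[-0.116, 0.993, 0.005], [0.993, 0.116, -0.001], [-0.001, 0.005, -1.0]]
ft_force: [0.4, 0.1, 0.2]
width: 0.431
finger_force: 0.0
```

Run:
```python
from meas import *
s=env.read_state();print(np.round(s["tool_pos"],2),np.round(s["tool_rot"],4).tolist(),s["width"])
v=grab("wrist","pics/w2.png");np.savez("w2.npz",**v)
R=np.array(s["tool_rot"]);print("to grip",R.T@(np.array([550.5,-37.1,10])-s["tool_pos"]))
```

```text
[553.1  -36.94  75.75] [[-0.1156, 0.9933, 0.005], [0.9933, 0.1157, -0.0007], [-0.0013, 0.0049, -1.0]] 0.4307672569068562
to grip [ 0.22735019 -2.92526089 65.74025044]
```

View pics/w2.png

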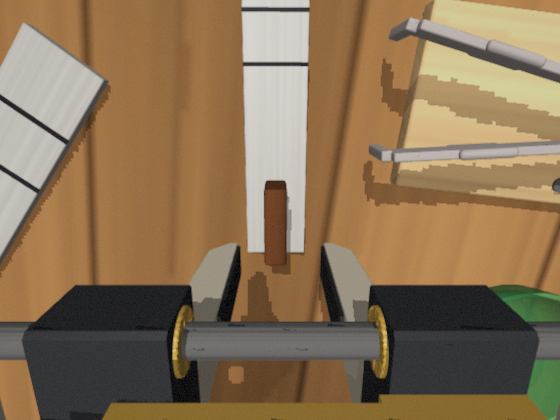

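The rib top spans (265-287, 181-265), slightly left of the finger centre and under the fingers' line, as computed. I'll check it by ray, along with a closer measurement of the front edge.

Run:
```python
from meas import *
v=dict(np.load("w2.npz"))
print("rib top z34",ray(v,[[265,190],[287,190],[264,264],[287,264]],34).round(1).tolist())
print("S near corners z6",ray(v,[[246,252],[304,252],[246,70],[308,70]],6).round(1).tolist())
y=mask(v,(18,60,140),(36,255,255),(385,5,470,190));P=[]
for r in list(range(52,140))+list(range(166,182)):
    c=np.where(y[r]>0)[0]
    if len(c):P.append((c[0],r))
W=ray(v,P,16)[:,:2];l=cv2.fitLine(W.astype(np.float32),cv2.DIST_HUBER,0,.01,.01).ravel();print(P[::12],l,np.abs((W-l[2:])@[-l[1],l[0]]).max())
g=cv2.cvtColor(v["im"],cv2.COLOR_RGB2GRAY)
for c in(255,275,295):
    col=g[50:75,c];print("mark row",50+np.argmin(col),ray(v,[[c,50+np.argmin(col)]],6).round(1), ray(v,[[c,np.argmin(g[:20,c])]],6).round(1))
print("foot near corner",ray(v,[[398,183]],16))
```

```text
rib top z34 [[542.2, -13.7, 34.0], [555.2, -12.2, 34.0], [546.7, -61.7, 34.0], [561.1, -60.0, 34.0]]
S near corners z6 [[533.4, -67.6, 6.0], [574.2, -62.9, 6.0], [522.5, 53.3, 6.0], [560.3, 57.8, 6.0]]
[(np.int64(423), 52), (np.int64(420), 64), (np.int64(419), 76), (np.int64(417), 88), (np.int64(413), 100), (np.int64(410), 112), (np.int64(408), 124), (np.int64(405), 136), (np.int64(399), 174)] [ 9.3807550e-03 -9.9995601e-01  6.2499146e+02  4.0524494e+01] 1.8358667082373754
mark row 63 [[527.6  58.    6. ]] [[524.6  88.1   6. ]]
mark row 63 [[539.7  59.4   6. ]] [[536.4  88.4   6. ]]
mark row 64 [[551.9  60.3   6. ]] [[548.   90.8   6. ]]
foot near corner [[626.49079423  -3.8858111   16.        ]]
```

arm_command --pt "0.04 0 -0.0025 0.04 0" --pt "0.04 0 -0.0025 0.066 0" --pt "0.04 0 -0.0025 0.066 0" --pt "0.04 0 -0.0025 0.066 0" --pt "0.0 0 -0.0025 0.066 0" --pt "0.0 0 -0.0025 0.066 0" --pt "0.0 0 -0.0025 0.066 0" --pt "0.0 0 -0.0025 0.066 0" --pt "0.0 0 -0.0025 0.066 0" --pt "0.0 0 -0.0025 0.066 0"

```text
time: 3.45
tool_pos: [548.8, -36.9, 6.8]
tool_rot: [[-0.116, 0.993, 0.001], [0.993, 0.116, -0.0], [-0.0, 0.001, -1.0]]
ft_force: [-0.4, -0.6, -2.2]
width: 0.42
finger_force: 30.0
```

Run:
```python
from meas import *
s=env.read_state();print(np.round(s["tool_pos"],2),np.round(s["tool_rot"],4).tolist(),s["width"]*93,s["finger_force"],s["ft_force"])
v=grab("wrist");np.savez("w3.npz",**v)
g=cv2.cvtColor(v["im"],cv2.COLOR_RGB2GRAY);print(proj(v,[[538,74.2,6],[533,60,6],[545,60,6],[625,49.5,16]]))
R=np.array(s["tool_rot"]);yaw=np.degrees(np.arctan2(-R[0,0],R[1,0]));print("yaw",yaw)
for t in(0.6,):
    for tgt in([607.1-12,-62.6,0],[607.1,-62.6,0]):print("shift",R.T@(np.array(tgt)-s["tool_pos"]))
```

```text
[548.83 -36.87   6.83] [[-0.116, 0.9933, 0.0007], [0.9933, 0.116, -0.0001], [-0.0002, 0.0007, -1.0]] 39.08268085890893 29.999247808009386 [-0.37833378 -0.61209826 -2.24858211]
[[283.69391474  11.71562329]
 [268.13175084  46.73676509]
 [295.94046498  50.26603173]
 [483.52778965  98.30565886]]
yaw 6.658580917683374
shift [-30.92151084  42.97354019   6.86477068]
shift [-32.31294376  54.89259416   6.87294243]
```

The fingers pinched the plate's edges (39 mm opening) instead of the rib, because they sat too low. I'll open, raise 5 mm and pinch the rib.

arm_command --pt "0.05 0 0 0 0" --pt "0.05 0 0 0 0" --pt "0.05 0 0 -0.006 0" --pt "0.05 0 0 -0.006 0" --pt "0.0 0 0 -0.006 0" --pt "0.0 0 0 -0.006 0" --pt "0.0 0 0 -0.006 0" --pt "0.0 0 0 -0.006 0" --pt "0.0 0 0 -0.006 0" --pt "0.0 0 0 -0.006 0"

```text
time: 4.33
tool_pos: [548.4, -36.8, 12.2]
tool_rot: [[-0.116, 0.993, -0.0], [0.993, 0.116, 0.0], [0.0, -0.0, -1.0]]
ft_force: [-1.6, -0.3, 0.1]
width: 0.154
finger_force: 0.2
```

Run:
```python
from meas import *
s=env.read_state();print(np.round(s["tool_pos"],2),np.round(s["tool_rot"],4).tolist(),s["width"]*93,s["finger_force"],s["ft_force"])
v=grab("wrist","pics/w3.png");np.savez("w3.npz",**v)
print(proj(v,[[538,74.2,6],[533,60,6],[545,60,6],[625,49.5,16]]))
```

```text
[548.42 -36.82  12.25] [[-0.116, 0.9933, -0.0002], [0.9933, 0.116, 0.0001], [0.0001, -0.0002, -1.0]] 14.283954659969899 0.19450312480330467 [-1.61660135 -0.29626791  0.10461958]
[[284.51357378  14.81629232]
 [269.44158208  48.61483304]
 [296.33743815  52.02193414]
 [477.71583106  98.49800776]]
```

View pics/w3.png

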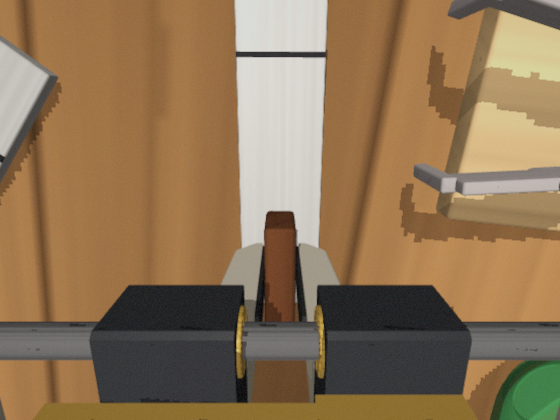

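The pads are now on the rib at (280,265). The right mark is at (281,53), clear of the tongs. I'll slide to about 8 mm short of the stand and turn to square.

To row units: 6 degrees is 0.0333.

arm_command --pt "0.0 0 0 0 0" --pt "0.0 0 0 0 0" --pt "0.0 -0.006 0.009 0 0.0056" --pt "0.0 -0.012 0.018 0 0.0139" --pt "0.0 -0.019 0.027 0 0.0222" --pt "0.0 -0.025 0.036 0 0.0278" --pt "0.0 -0.031 0.045 0 0.0333" --pt "0.0 -0.031 0.045 0 0.0333" --pt "0.0 -0.031 0.045 0 0.0333" --pt "0.0 -0.031 0.045 0 0.0333"

```text
time: 5.22
tool_pos: [596.4, -62.3, 12.2]
tool_rot: [[-0.012, 1.0, -0.0], [1.0, 0.012, 0.0], [0.0, -0.0, -1.0]]
ft_force: [-0.5, -0.5, -1.1]
width: 0.151
finger_force: 30.0
```

Run:
```python
from meas import *
s=env.read_state();print(np.round(s["tool_pos"],2),np.round(s["tool_rot"],4).tolist(),s["width"]*93,s["finger_force"],s["ft_force"])
v=grab("wrist","pics/w4.png");np.savez("w4.npz",**v)
```

```text
[596.43 -62.25  12.19] [[-0.012, 0.9999, -0.0003], [0.9999, 0.012, 0.0001], [0.0001, -0.0003, -1.0]] 14.04620063198154 30.000585615634918 [-0.47680653 -0.52788147 -1.05016258]
```

View pics/w4.png

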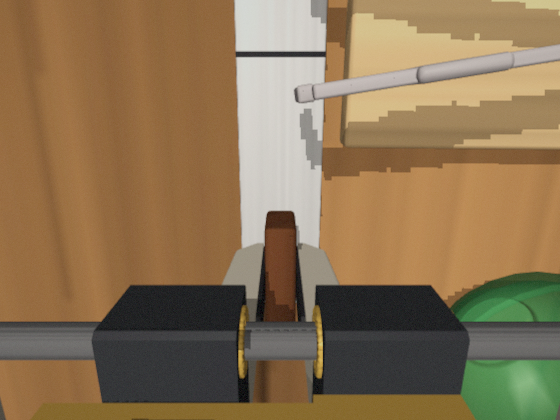

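The picture shows the plate aligned, its right edge at about (323,130), the foot's front edge at (346,130), the right mark at row 53 and the right prong above the plate at (303,95). Measuring gap, angle and centring.

Run:
```python
from meas import *
v=dict(np.load("w4.npz"));hsv=cv2.cvtColor(v["im"],cv2.COLOR_RGB2HSV);g=cv2.cvtColor(v["im"],cv2.COLOR_RGB2GRAY).astype(int)
def fit(P,z):
    W=ray(v,P,z)[:,:2];l=cv2.fitLine(W.astype(np.float32),cv2.DIST_HUBER,0,.01,.01).ravel();d=l[:2]*np.sign(l[1]);return l[2:],np.degrees(np.arctan2(-d[0],d[1])),np.abs((W-l[2:])@[-l[1],l[0]]).max()
sat=hsv[:,:,1]<60
L=[];Rr=[]
for r in list(range(60,85))+list(range(195,240)):
    c=np.where(sat[r,225:335])[0]+225;L.append((c[0]-.5,r));Rr.append((c[-1]+.5,r))
L=[(np.where(sat[r,225:335])[0][0]+224.5,r) for r in range(60,240)]
print("left",fit(L,6));print("right",fit(Rr,6),Rr[0],Rr[-1])
print("mark",[ (c,r,ray(v,[[c,r]],6).round(1)[0,:2]) for c in(250,280,310) for r in[45+np.argmin(g[45:62,c])]])
print("row70",[(c,*hsv[70,c].tolist()) for c in range(322,360,2)])
print("row120",[(c,*hsv[120,c].tolist()) for c in range(318,360,2)])
print("col400",[(r,*hsv[r,400].tolist()) for r in range(110,156,2)],"col500",[(r,*hsv[r,500].tolist()) for r in range(110,156,2)])
```

```text
left (array([576.504   , -10.397838], dtype=float32), np.float32(0.6271864), np.float64(0.27052509229001054))
right (array([616.8508  , -31.932878], dtype=float32), np.float32(0.7204458), np.float64(4.67208471725446)) (np.float64(325.5), 60) (np.float64(318.5), 239)
mark [(250, np.int64(52), array([582.7,  34.2])), (280, np.int64(52), array([596. ,  34.4])), (310, np.int64(53), array([609.3,  34.1]))]
row70 [(322, 17, 11, 208), (324, 18, 20, 167), (326, 16, 145, 151), (328, 15, 142, 171), (330, 16, 148, 169), (332, 15, 143, 170), (334, 16, 143, 171), (336, 16, 139, 169), (338, 15, 138, 172), (340, 15, 137, 173), (342, 16, 141, 168), (344, 17, 115, 115), (346, 16, 113, 115), (348, 18, 113, 136), (350, 18, 101, 197), (352, 19, 102, 205), (354, 18, 95, 212), (356, 19, 96, 210), (358, 19, 97, 212)]
row120 [(318, 23, 10, 207), (320, 23, 11, 207), (322, 19, 15, 187), (324, 15, 155, 117), (326, 16, 141, 170), (328, 16, 145, 169), (330, 15, 138, 170), (332, 15, 139, 172), (334, 15, 139, 172), (336, 16, 141, 173), (338, 16, 140, 175), (340, 15, 134, 158), (342, 17, 123, 102), (344, 17, 118, 1
[... 426 characters left out ...]
 (136, 17, 109, 148), (138, 18, 110, 151), (140, 18, 107, 152), (142, 18, 110, 150), (144, 18, 110, 149), (146, 17, 111, 135), (148, 15, 138, 122), (150, 15, 145, 130), (152, 15, 145, 132), (154, 14, 144, 131)] col500 [(110, 18, 111, 161), (112, 18, 107, 162), (114, 18, 110, 160), (116, 19, 109, 161), (118, 18, 109, 159), (120, 18, 111, 159), (122, 18, 107, 160), (124, 18, 111, 161), (126, 18, 111, 161), (128, 18, 113, 154), (130, 17, 111, 149), (132, 18, 106, 145), (134, 18, 106, 174), (136, 18, 101, 197), (138, 19, 103, 200), (140, 18, 100, 201), (142, 18, 98, 202), (144, 19, 100, 202), (146, 17, 106, 183), (148, 17, 115, 137), (150, 14, 147, 132), (152, 15, 135, 132), (154, 16, 149, 130)]
```

Run:
```python
from meas import *
v=dict(np.load("w4.npz"))
f=ray(v,[[349,70],[345.5,120]],16);b=ray(v,[[343,70],[341,120]],0);print("front top",f.round(1).tolist(),"bottom",b.round(1).tolist())
print("side top",ray(v,[[400,128],[500,129]],16).round(1).tolist(),"side bottom",ray(v,[[400,147],[500,147.5]],0).round(1).tolist())
print("plate right edge",ray(v,[[325.2,70],[323,120]],6).round(1).tolist())
print("prong r bottom approx z20/elbow",ray(v,[[303,95]],20),ray(v,[[300,95]],50))
```

```text
front top [[625.3, 26.6, 16.0], [625.1, 5.9, 16.0]] bottom [[625.3, 27.7, 0.0], [625.8, 5.0, 0.0]]
side top [[649.4, 2.8, 16.0], [693.6, 2.9, 16.0]] side bottom [[655.6, -7.6, 0.0], [704.9, -7.3, 0.0]]
plate right edge [[616.3, 27.1, 6.0], [616.4, 5.2, 6.0]]
prong r bottom approx z20/elbow [[605.86844446  16.17214249  20.        ]] [[603.04983014  15.9888056   50.        ]]
```

Gap is 8.9 mm, yaw matches within about 0.3°, and y offset is about -0.5 mm. I'll push in gently.

arm_command --pt "0.0 0.0005 0.004 0 0" --pt "0.0 0.0005 0.0075 0 0" --pt "0.0 0.0005 0.0085 0 0" --pt "0.0 0.0005 0.009 0 0" --pt "0.0 0.0005 0.009 0 0"

```text
time: 5.68
tool_pos: [605.4, -61.6, 12.2]
tool_rot: [[-0.012, 1.0, -0.001], [1.0, 0.012, 0.0], [0.0, -0.001, -1.0]]
ft_force: [-4.0, 0.3, 1.0]
width: 0.149
finger_force: 30.0
```

arm_command --pt "0.0 0 0.0005 0 0" --pt "0.0 0 0.0008 0 0" --pt "0.0 0 0.0008 0 0"

```text
time: 5.93
tool_pos: [605.5, -61.6, 12.2]
tool_rot: [[-0.012, 1.0, -0.002], [1.0, 0.012, 0.0], [0.0, -0.002, -1.0]]
ft_force: [-6.8, 0.3, 4.1]
width: 0.146
finger_force: 30.0
```

Run:
```python
from meas import *
s=env.read_state();print(np.round(s["tool_pos"],2),s["ft_force"],s["wrist_torque"])
v=grab("wrist");np.savez("w5.npz",**v);hsv=cv2.cvtColor(v["im"],cv2.COLOR_RGB2HSV)
for r in(20,70,120,140):print(r,[(c,*hsv[r,c,1:].tolist()) for c in range(316,352,2)])
L=[(np.where(hsv[r,225:335,1]<60)[0][0]+224.5,r) for r in range(60,240)]
W=ray(v,L,6)[:,:2];l=cv2.fitLine(W.astype(np.float32),cv2.DIST_HUBER,0,.01,.01).ravel();print(l,np.degrees(np.arctan2(-l[0]*np.sign(l[1]),abs(l[1]))))
```

```text
[605.52 -61.62  12.19] [-6.82170337  0.32058215  4.09425531] [0.06136665 1.17357915 0.28489131]
20 [(316, 14, 147), (318, 11, 145), (320, 13, 142), (322, 11, 143), (324, 49, 120), (326, 121, 101), (328, 114, 116), (330, 104, 193), (332, 96, 212), (334, 89, 213), (336, 89, 213), (338, 88, 212), (340, 87, 212), (342, 86, 213), (344, 86, 213), (346, 85, 212), (348, 87, 211), (350, 91, 199)]
70 [(316, 11, 211), (318, 10, 209), (320, 12, 207), (322, 15, 181), (324, 112, 114), (326, 114, 125), (328, 104, 189), (330, 100, 204), (332, 99, 211), (334, 99, 211), (336, 97, 211), (338, 96, 212), (340, 99, 211), (342, 99, 211), (344, 97, 210), (346, 98, 210), (348, 96, 212), (350, 95, 213)]
120 [(316, 10, 208), (318, 11, 207), (320, 13, 199), (322, 81, 107), (324, 114, 132), (326, 102, 200), (328, 95, 214), (330, 93, 213), (332, 91, 216), (334, 93, 215), (336, 93, 215), (338, 93, 215), (340, 92, 214), (342, 93, 215), (344, 94, 215), (346, 93, 215), (348, 91, 215), (350, 92, 216)]
140 [(316, 12, 208), (318, 11, 208), (320, 12, 198), (322, 117, 96), (324, 116, 119), (326, 112, 146), (328, 109, 152), (330, 113, 154), (332, 108, 153), (334, 112, 152), (336, 111, 152), (338, 115, 153), (340, 113, 154), (342, 110, 153), (344, 107, 153), (346, 107, 152), (348, 111, 152), (350, 108, 153)]
[ 1.9746050e-02 -9.9980503e-01  5.8508850e+02 -9.4252291e+00] 1.1314389
```

arm_command --pt "0.0 0 -0.0007 0 0" --pt "0.0 0 -0.0007 0 0" --pt "0.03 0 -0.0007 0 0" --pt "0.03 0 -0.0007 0 0" --pt "0.03 0 -0.0007 0 0" --pt "0.03 0 -0.0007 -0.03 0" --pt "0.03 0 -0.0007 -0.07 0" --pt "0.03 0 -0.0007 -0.11 0" --pt "0.03 0 -0.0007 -0.15 0" --pt "0.03 0 -0.0007 -0.15 0" --pt "0.03 0 -0.0007 -0.15 0"

```text
time: 6.9
tool_pos: [608.8, -62.3, 166.8]
tool_rot: [[-0.011, 1.0, 0.008], [1.0, 0.011, -0.002], [-0.002, 0.008, -1.0]]
ft_force: [-0.9, -0.0, -1.0]
width: 0.321
finger_force: 0.0
```

Run:
```python
from meas import *
s=env.read_state();print(np.round(s["tool_pos"],2),np.round(s["tool_rot"],4).tolist(),s["ft_force"])
v=grab("wrist","pics/w6.png");np.savez("w6.npz",**v)
```

```text
[608.81 -62.35 166.83] [[-0.0114, 0.9999, 0.0082], [0.9999, 0.0114, -0.0015], [-0.0016, 0.0082, -1.0]] [-0.8744703  -0.0428425  -1.04907775]
```

View pics/w6.png

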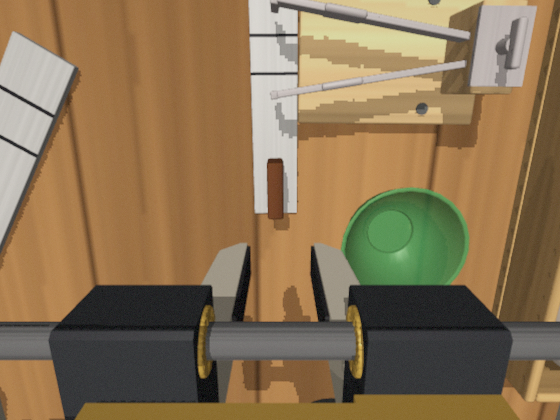

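The plate sits flush, with marks at (273,34) and (273,73). The right prong is at (275,95), the left at (275,5). Checking centring and planning the squeeze pose.

Run:
```python
from meas import *
v=dict(np.load("w6.npz"));hsv=cv2.cvtColor(v["im"],cv2.COLOR_RGB2HSV)
print("marks",ray(v,[[258,34],[290,34],[258,73],[290,73]],6).round(1).tolist())
print("prong top elbow z~50",ray(v,[[274,95],[274,5]],50).round(1).tolist())
print("side rows",[ (c,[r for r in range(100,135) if hsv[r,c,1]>130 and (hsv[r:r+4,c,1]>125).all()][:1]) for c in(320,380,440)])
print("side z16",ray(v,[[320,122.5],[440,123.5]],16).round(1).tolist())
e=[(np.where(hsv[r,240:320,1]<60)[0][0]+239.5,r) for r in range(80,205)]
W=ray(v,e,6)[:,:2];l=cv2.fitLine(W.astype(np.float32),cv2.DIST_HUBER,0,.01,.01).ravel();print(l,np.degrees(np.arctan2(-l[0]*np.sign(l[1]),abs(l[1]))))
s=env.read_state();R=np.array(s["tool_rot"]);print("shift",R.T@(np.array([655.5,50.,110])-s["tool_pos"]))
```

```text
marks [[591.0, 64.7, 6.0], [617.5, 65.1, 6.0], [590.8, 34.3, 6.0], [618.1, 34.6, 6.0]]
prong top elbow z~50 [[605.0, 16.3, 50.0], [604.5, 76.9, 50.0]]
side rows [(320, [124]), (380, [124]), (440, [125])]
side z16 [[644.4, -5.7, 16.0], [747.9, -5.4, 16.0]]
[ 1.9186705e-02 -9.9981594e-01  5.8516168e+02 -2.5137917e+01] 1.0993847
shift [111.51552515  49.58948584  53.87113195]
```

To row units: -90 degrees is -0.5.

arm_command --pt "0.08 0.1115 0.0495 0.04 -0.5" --pt "0.08 0.1115 0.0495 0.04 -0.5" --pt "0.08 0.1115 0.0495 0.04 -0.5" --pt "0.08 0.1115 0.0495 0.04 -0.5" --pt "0.08 0.1115 0.0495 0.04 -0.5" --pt "0.08 0.1115 0.0495 0.04 -0.5" --pt "0.08 0.1115 0.0495 0.04 -0.5" --pt "0.08 0.1115 0.0495 0.04 -0.5" --pt "0.08 0.1115 0.0495 0.04 -0.5" --pt "0.08 0.1115 0.0495 0.04 -0.5" --pt "0.08 0.1115 0.0495 0.04 -0.5" --pt "0.08 0.1115 0.0495 0.04 -0.5"

```text
time: 7.95
tool_pos: [652.5, 50.2, 119.3]
tool_rot: [[-0.999, 0.053, -0.004], [0.053, 0.999, 0.0], [0.004, -0.0, -1.0]]
ft_force: [-0.3, -0.1, -0.1]
width: 0.862
finger_force: 0.0
```

To row units: -4 degrees is -0.0222.

arm_command --pt "0.08 0 0 0 -0.0222" --pt "0.08 0 0 0 -0.0222" --pt "0.08 0 0 0 -0.0222" --pt "0.08 0 0 0 -0.0222"

```text
time: 8.28
tool_pos: [653.3, 50.3, 120.9]
tool_rot: [[-1.0, -0.008, -0.002], [-0.008, 1.0, 0.0], [0.002, 0.0, -1.0]]
ft_force: [0.6, 0.2, -0.5]
width: 0.858
finger_force: 0.0
```

Run:
```python
from meas import *
s=env.read_state();R=np.array(s["tool_rot"]);print(np.round(s["tool_pos"],2),np.round(s["tool_rot"],4).tolist(),s["q"])
print("shift",R.T@(np.array([655.5,50.,29])-s["tool_pos"]),"yaw",np.degrees(np.arctan2(R[1,0],R[0,0])))
v=grab("wrist","pics/w7.png");np.savez("w7.npz",**v)
```

```text
[653.33  50.26 120.85] [[-1.0, -0.0078, -0.0021], [-0.0078, 1.0, 0.0], [0.0021, 0.0001, -1.0]] [-1.45549156e-03  3.40071044e-01  1.42589176e+00  3.87649031e-05
  1.37776756e+00 -1.58006994e+00]
shift [-2.36458253 -0.28575593 91.8496742 ] yaw -179.552479339819
```

View pics/w7.png

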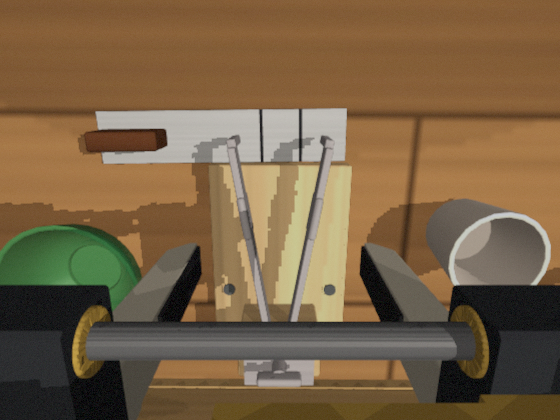

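Marks at (262,136) and (300,135) sit symmetric between the open prongs at (236,140) and (326,142), and the fingers are centred at about 281. Descending.

To row units: -0.3 degrees is -0.0017.

arm_command --pt "0.08 -0.002 0 0.03 -0.0017" --pt "0.08 -0.002 0 0.06 -0.0017" --pt "0.08 -0.002 0 0.09 -0.0017" --pt "0.08 -0.002 0 0.09 -0.0017" --pt "0.06 -0.002 0 0.09 -0.0017" --pt "0.06 -0.002 0 0.09 -0.0017"

```text
time: 8.83
tool_pos: [656.9, 50.3, 33.9]
tool_rot: [[-1.0, -0.015, 0.001], [-0.015, 1.0, -0.0], [-0.001, -0.0, -1.0]]
ft_force: [-0.8, -0.1, 0.6]
width: 0.759
finger_force: 0.0
```

Run:
```python
from meas import *
s=env.read_state();R=np.array(s["tool_rot"]);print(np.round(s["tool_pos"],2),s["width"]*93,s["ft_force"],"shift",R.T@(np.array([655.5,50.,29])-s["tool_pos"]),"yaw",np.degrees(np.arctan2(R[1,0],R[0,0])))
```

```text
[656.95  50.28  33.95] 70.56148751013677 [-0.79510998 -0.08159912  0.5586885 ] shift [ 1.45617547 -0.26264333  4.94335699] yaw -179.1337206786776
```

arm_command --pt "0.06 0.001 0 0.004 0" --pt "0.055 0.001 0 0.004 0" --pt "0.05 0.001 0 0.004 0" --pt "0.045 0.001 0 0.004 0" --pt "0.04 0.001 0 0.004 0" --pt "0.036 0.001 0 0.004 0" --pt "0.036 0.001 0 0.004 0" --pt "0.036 0.001 0 0.004 0" --pt "0.036 0.001 0 0.004 0" --pt "0.036 0.001 0 0.004 0"

```text
time: 9.67
tool_pos: [655.4, 50.3, 29.6]
tool_rot: [[-1.0, -0.016, 0.001], [-0.016, 1.0, 0.0], [-0.001, -0.0, -1.0]]
ft_force: [-3.7, -0.3, 7.5]
width: 0.392
finger_force: 5.6
```

arm_command --pt "0.034 0 0 0 0" --pt "0.032 0 0 0 0" --pt "0.031 0 0 0 0" --pt "0.031 0 0 0 0" --pt "0.031 0 0 0 0" --pt "0.031 0 0 0 0" --pt "0.031 0 0 0 0" --pt "0.031 0 0 0 0"

```text
time: 10.33
tool_pos: [655.2, 50.3, 29.6]
tool_rot: [[-1.0, -0.016, 0.0], [-0.016, 1.0, 0.0], [-0.0, 0.0, -1.0]]
ft_force: [-5.3, -0.3, 7.2]
width: 0.338
finger_force: 6.4
```

Run:
```python
from meas import *
s=env.read_state();print(np.round(s["tool_pos"],2),s["width"]*93,s["finger_force"],s["ft_force"])
v=grab("wrist");np.savez("w8.npz",**v);im=v["im"]
cv2.imwrite("pics/w8.png",cv2.resize(im[0:250,150:420],None,fx=2.2,fy=2.2,interpolation=2)[:,:,::-1])
```

```text
[655.21  50.32  29.59] 31.471020025698195 6.360155240690801 [-5.34090477 -0.33875592  7.17330479]
```

View pics/w8.png

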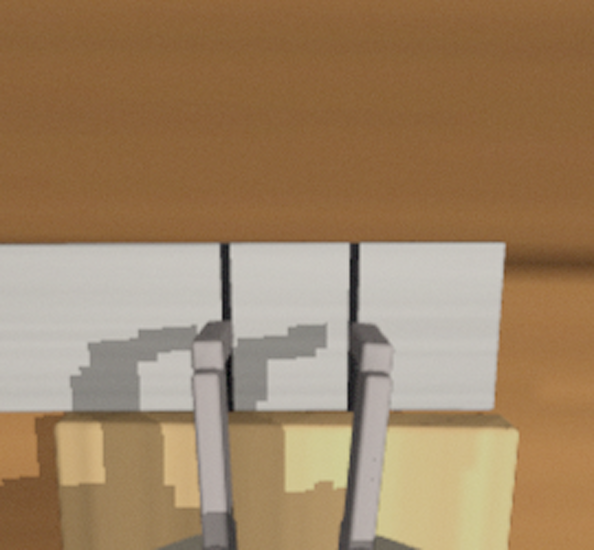

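The crop shows the prong lower ends at crop (219,325) and (363,325), near the mark lines at crop x 228 and 353. Checking numerically.

Run:
```python
from meas import *
v=dict(np.load("w8.npz"));o=lambda x,y:[150+x/2.2,y/2.2]
print("marks",ray(v,[o(226,300),o(353.5,300)],6).round(1).tolist())
print("bottom ends z20",ray(v,[o(207,323),o(232,323),o(350,323),o(377,323)],20).round(1).tolist())
print("tops z56",ray(v,[o(193,352),o(226,352),o(359,352),o(391,352)],56).round(1).tolist())
print("foot corners z16",ray(v,[o(57,422),o(517,430)],16).round(1).tolist())
print("plate edge z6",ray(v,[o(20,410),o(490,409),o(20,243),o(500,243)],6).round(1).tolist())
s=env.read_state();print(s["width"]*93)
```

```text
marks [[597.5, 34.3, 6.0], [597.0, 64.4, 6.0]]
bottom ends z20 [[601.1, 31.1, 20.0], [601.0, 36.6, 20.0], [600.6, 62.6, 20.0], [600.5, 68.6, 20.0]]
tops z56 [[601.4, 32.0, 56.0], [601.3, 37.9, 56.0], [601.0, 61.4, 56.0], [600.9, 67.1, 56.0]]
foot corners z16 [[625.3, -4.7, 16.0], [625.4, 103.1, 16.0]]
plate edge z6 [[625.0, -16.5, 6.0], [622.9, 99.0, 6.0], [585.2, -13.4, 6.0], [583.4, 97.8, 6.0]]
31.292382200731918
```

Run:
```python
from meas import *
v=dict(np.load("w8.npz"));g=cv2.GaussianBlur(cv2.cvtColor(v["im"],cv2.COLOR_RGB2GRAY),(3,3),0).astype(float)
pe=[];fe=[]
for c in list(range(182,235))+list(range(262,305))+list(range(330,372)):
    d=np.diff(g[178:204,c]); i=np.argmin(d); pe.append((c,178+i+.5))
    if c>280:
        j=np.argmax(d[i+1:])+i+1; fe.append((c,178+j+.5))
def fit(P,z):
    W=ray(v,P,z)[:,:2];l=cv2.fitLine(W.astype(np.float32),cv2.DIST_HUBER,0,.01,.01).ravel();d=l[:2]*np.sign(l[1]);return l[2:],np.degrees(np.arctan2(-d[0],d[1])),(l[2:]+d*(49.5-l[3])/d[1])[0],np.median(np.abs((W-l[2:])@[-l[1],l[0]]))
print("plate",fit(pe,6));print("foot top",fit(fe,16),fe[::9])
```

```text
plate (array([623.97473,  38.37177], dtype=float32), np.float32(1.384552), np.float32(623.70575), np.float64(0.08242238164383578))
foot top (array([624.66876,  70.09944], dtype=float32), np.float32(0.075068094), np.float32(624.69574), np.float64(0.06901491867237428)) [(281, np.float64(192.5)), (290, np.float64(192.5)), (299, np.float64(192.5)), (333, np.float64(193.5)), (342, np.float64(193.5)), (351, np.float64(193.5)), (360, np.float64(193.5)), (369, np.float64(193.5))]
```

Run:
```python
from meas import *
v=dict(np.load("w7.npz"));g=cv2.cvtColor(v["im"],cv2.COLOR_RGB2GRAY).astype(float);sat=cv2.cvtColor(v["im"],cv2.COLOR_RGB2HSV)[:,:,1].astype(float)
def sub(a,lo,hi,thr): # subpixel crossing of thr in profile
    x=a[lo:hi]; i=np.where(np.diff(np.sign(x-thr)))[0]
    return [lo+k+(thr-x[k])/(x[k+1]-x[k]) for k in i]
def fit(P,z):
    W=ray(v,P,z)[:,:2].astype(np.float32);l=cv2.fitLine(W,cv2.DIST_HUBER,0,.01,.01).ravel();d=l[:2]*np.sign(l[1]);return np.degrees(np.arctan2(-d[0],d[1])),(l[2:]+d*(49.5-l[3])/d[1])[0],np.median(np.abs((W-l[2:])@[-l[1],l[0]])),len(P)
cols=[c for c in range(172,340) if not(225<c<250 or 256<c<268 or 294<c<306 or 315<c<338)]
print("plate far",fit([(c,sub(sat[:,c],95,125,65)[-1]) for c in cols if sub(sat[:,c],95,125,65)],6))
print("plate near",fit([(c,sub(sat[:,c],148,175,65)[0]) for c in cols if sub(sat[:,c],148,175,65)],6))
fe=[]
for c in range(218,345):
    if 232<c<250 or 310<c<330:continue
    p=g[158:176,c];d=np.diff(p);j=4+np.argmax(d[4:]);
    if 0<j<len(d)-1:
        a,b,e=d[j-1:j+2];fe.append((c,158.5+j+.5*(a-e)/(a-2*b+e+1e-9)))
print("foot front",fit(fe,16))
for n,lo,hi in(("sideL",202,222),("sideR",338,360)):
    P=[]
    for r in range(185,270):
        p=sat[r,lo:hi];d=np.abs(np.diff(p));j=np.argmax(d)
        if 0<j<len(d)-1:
            a,b,e=d[j-1:j+2];P.append((lo+.5+j+.5*(a-e)/(a-2*b+e+1e-9),r))
    W=ray(v,P,16)[:,:2].astype(np.float32);l=cv2.fitLine(W,cv2.DIST_HUBER,0,.01,.01).ravel();d=l[:2]*np.sign(l[0]);print(n,np.degrees(np.arctan2(d[1],d[0])),(l[2:]+d*(625-l[2])/d[0])[1])
```

```text
plate far (np.float32(1.1301), np.float32(583.81274), np.float32(0.055279713), 100)
plate near (np.float32(1.0929234), np.float32(623.93256), np.float32(0.052398376), 100)
foot front (np.float32(0.30932307), np.float32(624.7663), np.float32(0.034548506), 91)
sideL 0.26074272 -5.985727
sideR 0.11483746 103.57596
```

The plate is within 0.9° and 1 mm of flush, the marks are centred within 1 mm, and the tips are within about 1.5 mm of the marks. Handing in.

```bash
python3 -c "
from cell import env
s=env.read_state();print(s['time'],s['width']*93,s['finger_force']);print(env.hand_in())"
```

```text
10.3833 31.292382200731918 6.360232974111568
the job is handed in; nothing more can be done
None
```

I handed the job in at 10.4 s of robot time; no verdict came back. By my last measurements, the straightedge lies flush (about 1 mm gap, 0.9° off) and is let go. The tongs are held at a 31 mm finger opening, with both tips within about 1.5 mm of their marks.

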